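# Light the marked spot on a frame tube

### The job

Roll the blue frame tube on the bench, without lifting it, until its yellow paint mark faces straight up and leave it lying there; then swivel and tilt the red inspection lamp by its orange paddle so that the middle of its beam points at the mark. Leave the other things on the bench where they are and do not tip any over.

Things in the scene. Friction and masses are not known exactly. Their poses are not given: they have to be found in the camera images.
- tube: Blue bicycle frame tube with bright ends, a cylinder 44 mm in diameter and 150 mm long, 0.28 kg, lying loose on the bench. Origin at the middle of its axis (22 mm above the bench); its x axis is the tube's axis. It can roll freely either way.
- mark (a point): Centre of the yellow paint mark (26 mm along the tube, 22 mm round it) on the tube's surface, midway along its length, 22 mm from its axis. This point's z axis points straight out of the tube through the mark, its x axis runs along the tube. At the start it is turned well away from the top, towards one side.
- lamp_base: Grey round foot of the inspection lamp, fixed to the bench: 120 mm in diameter, 14 mm thick, with a column 30 mm thick up to 150 mm; a thinner post stands out of it to a height that differs from case to case and does not move. Origin at the centre of the underside; the swivel axis is its z axis.
- pivot (a point): Point where the lamp's swivel axis (vertical) and tilt axis cross, in the middle of the lamp's barrel, 200 to 270 mm above the bench. Turns with the swivel: its x axis is the horizontal heading of the beam, its y axis is the tilt axis. A fork 86 mm wide holds the barrel here.
- lens (a point): Centre of the lamp's pale front glass, 78 mm ahead of the pivot on the beam's axis. The barrel is red with a black rim, 60 to 68 mm in diameter, and reaches from 30 mm behind the pivot to 78 mm ahead. The point's x axis is the axis of the beam (pointing out of the lamp), y is parallel to the tilt axis.
- paddle (a point): Centre of the orange paddle at the lamp's tail: an upright disc 40 mm in diameter and 12 mm thick (thickness along the tilt axis), 95 mm behind the pivot on the beam's axis, joined to the barrel by a bar 10 mm thick. Pinch it across its thickness from above.
- swivel (a joint): Swivel angle of the lamp about the vertical, rad, counter-clockwise from above; 0 when the beam heads along the base's x axis. Stops at -2.9 and 2.9; stiff, stays where it is left.
- tilt (a joint): Tilt of the lamp head, rad: 0 when the beam is level, positive when it points down (the paddle rises). Stops at -0.35 and 1.25; stiff, stays where it is left.
- sprocket: Bystander: loose steel sprocket lying flat, 68 mm across, 11 mm high; origin under its centre.
- oil: Bystander: small white bottle with a red cap, 30 mm in diameter, 85 mm high; origin under its centre.
- hexkey: Bystander: L-shaped hex key lying flat, 110 mm by 30 mm, 6 mm thick; origin under the middle of its long leg, which lies along its x axis.
- spray: Bystander: blue and yellow spray can, 56 mm in diameter, 170 mm high; origin under its centre.
- jar: Bystander: amber jar with a white lid, 44 mm in diameter, 60 mm high; origin under its centre.
- phone: Bystander: phone lying flat, 72 by 148 by 9 mm; origin under its centre.
- tin: Bystander: metal tin, 80 mm in diameter, 120 mm high; origin under its centre.
- tape: Bystander: roll of green tape lying flat, 90 mm in diameter, 22 mm high; origin under its centre.
Not all that is in view belongs to the job. Of the things that look like the lamp_base, the largest one is meant.

How it is judged:
By the outcome, as a careful person would: the job done as asked, in the order asked, and still so for the second after the job is handed in, with the robot touching nothing.
It also fails if it takes over 72 s, if anything falls off the work surface, if the arm or the gripper's body presses on something with over 40 N, if the wrist force passes 120 N, or if a joint passes its speed limit or range.

### The arm

A 6-joint arm with a two-finger parallel gripper is mounted at the origin on the work surface. World frame = base frame: x ahead of the robot, y to its left, z up, the work surface at z = 0. Lengths are in mm, angles in rad, forces in N, time in s.
With the tool pointing down it reaches from about 275 to 1000 mm from the base axis. Payload 8.4 kg.
Tool frame: the origin (TCP) lies midway between the tips of the shut fingers; the grasp point (between the pads) lies 19 mm behind it; z points along the fingers, y is the line along which they close (so a half turn about z gives the same grasp; the last joint's range is limited). The gripper opens to 85 mm and grips with 20 to 120 N. Pads are 22 mm wide; open, the fingers measure 114 mm over their backs; the gripper's body (76 mm by 85 mm) begins 54 mm behind the grasp point. The pads swing forward as they close: fully open they stand 13 mm farther back than shut.
Start: joints at [1.273, 0.353, 1.633, -0, 1.155, -0.002], TCP at [182.189, 597.859, 231.281] pointing down, gripper open.
Joint ranges: [-2.63, 2.63], [-0.92, 2.1], [0.06, 2.66], [-1.3, 4.44], [0, 2.69], [-3.02, 3.02]. Speed limits (rad/s): [2.22, 2.22, 2.79, 3.14, 3.14, 3.14].

### API

Orientations are given as [roll, pitch, yaw] about the fixed x, y, z axes, in that order (R = Rz(yaw) Ry(pitch) Rx(roll)).
In Python, from rig import r, cams gives the robot as it stands. The module is installed in compiled form; this text tells all that it offers.
- The arm moves only by the tool send_rows, never from a script. Its argument "targets" is one flat list of numbers, 7 for each row, row after row: the shift along the tool's x, y, z in m, then the turn, a rotation vector about the tool's x, y, z in rad, then the opening, from -1 (shut) to 1 (fully open). In form: [tx, ty, tz, wx, wy, wz, fingers, tx, ty, tz, wx, wy, wz, fingers, ...]. A call has 1 to 12 rows; each row is the pose to reach, as a shift and turn from the pose commanded when the call began, along the tool's axes at that moment; what a row does not reach only later rows make up. A row lasts 1/12 s, in which the tool goes at most 41.7 mm and 7.16 degrees, less where a joint would pass 70% of its speed; a pose out of reach is approached as far as the arm can. A call with a gripper value outside its range is refused whole. The fingers move at their own pace and stop on an object; "grip_force" is the grip in N (left out, the last holds). Time passes only in rows, so rows that repeat a pose let the fingers close. It gives the time, the measured TCP pose, the force, the opening and the grip force at its end, in the units of the state.
- r.sense(): the state, without advancing time (a new reading comes with each control period).
- cams.grab_frame(name): name is "scene" or "top" or "wrist"; returns a dict with "color" (400x640x3 uint8, blue, green, red), "fx", "fy", "cx", "cy" (pixels), "xyz" and "attitude" of the camera in the world. Camera axes: x right, y down, z forward; pixel columns grow to the right and rows downward; lengths in mm; the calibration is good to about 2 mm. A picture is of the moment at which its call begins. There is no depth.
- r.sign_off(): hands the job in; it is judged then, once.
The state is a dict: "clock": time; "qpos": joint angles; "qvel": joint speeds; "joint_efforts": joint torques, N m; "eef_pos": TCP position; "tcp_rot": TCP orientation; "contact_force": force on the tool from outside, world axes, zero at the start; "wrist_torque": the same for the moment, N m; "opening": opening from 0.0 (shut) to 1.0 (fully open); "grasp_force": force on a finger pad.
Only numpy, scipy, OpenCV 4.12 (cv2) and the standard library are available. Lean on these libraries where they do the work, as an engineer would, in place of code of your own. Each camera call takes 0.05 s, during which the arm holds its last target. There are 200 camera calls.

## Working session

There is one attempt and no reset: what is moved stays moved. The work goes in short steps, Python scripts to look and compute and a tool call to move; the robot and the scene stay as the last step left them, time stands still between calls to the robot, and variables do not carry over. Pictures are saved under pics/ and viewed, at most 10 in all, crops included, and the job is handed in when it is done.

Besides the shell and the picture viewer there is one more tool, called after "Call:" as name(argument=value, ...) on one line, values as JSON. send_rows: Moves the arm, as the interface text tells. Its arguments: {"type":"object","properties":{"targets":{"type":"array"},"grip_force":{"type":"number"}},"required":["targets"]}

```bash
mkdir -p pics
python3 - <<'E'
from rig import r,cams
import cv2,json
for n in ("scene","top"):
    f=cams.grab_frame(n); cv2.imwrite(f"pics/{n}0.png",f["color"])
    print(n,{k:v for k,v in f.items() if k!="color"})
print(r.sense())
E
```

```text
scene {'fx': 498.95293516538356, 'fy': 498.95293516538356, 'cx': 318.73225025673406, 'cy': 196.21367232120826, 'xyz': array([1166.46107609, -942.4067194 ,  896.68760583]), 'attitude': array([-2.17486604, -0.01373757,  0.55642677])}
top {'fx': 375.7023068028804, 'fy': 375.7023068028804, 'cx': 315.9427505095735, 'cy': 200.51800261627542, 'xyz': array([ 539.42786066,   12.72945233, 1224.64780207]), 'attitude': array([-3.07304237, -0.01196533, -1.58661003])}
{'clock': 0.1, 'qpos': array([ 1.27258443e+00,  3.53586656e-01,  1.63407788e+00,  2.86223276e-05,
        1.15520703e+00, -2.41395317e-03]), 'qvel': array([-1.30537788e-03, -3.08571706e-03, -2.12176293e-03,  4.03058095e-05,
        1.36138538e-04,  6.62163200e-04]), 'joint_efforts': array([-3.93407900e-04, -6.06361055e+01, -3.42819536e+01, -1.59721861e-05,
        3.84407569e-03, -3.66844279e-05]), 'eef_pos': array([182.05966698, 597.43456201, 230.6241541 ]), 'tcp_rot': array([-3.14031380e+00, -2.92583263e-05,  2.84578312e+00]), 'contact_force': array([ 0.23242619,  0.6071734 , -0.00575555]), 'wrist_torque': array([-0.05774204,  0.00462026, -0.03043904]), 'grasp_force': 0.0, 'opening': 1.0031446396501744}
```

View pics/scene0.png

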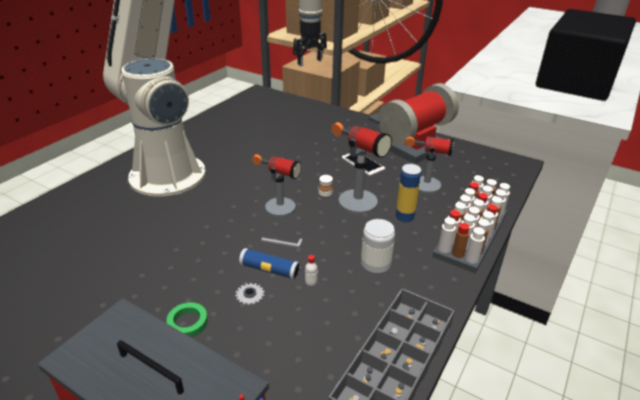

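View pics/top0.png

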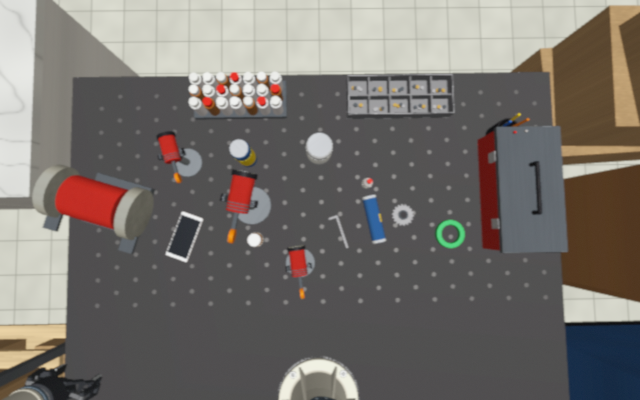

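Scene picture: three lamps, at (280,170), (360,140) and (430,150). The middle one is the largest; in the top view it is at (240,195), with its paddle at (231,236). The tube is at (269,262) in scene and (374,218) in top. Its yellow mark is at (266,267) in scene, on the -y side. The toolbox, bottle tray and spray can are not the target.

I'll check this choice in one close montage.

```bash
cat > h.py <<'E'
import numpy as np,cv2
from scipy.spatial.transform import Rotation as R
from rig import r,cams
class Cam:
    def __init__(s,n):
        f=cams.grab_frame(n); s.img=f["color"]; s.p=np.array(f["xyz"]); s.R=R.from_euler('xyz',f["attitude"]).as_matrix()
        s.K=np.array([[f["fx"],0,f["cx"]],[0,f["fy"],f["cy"]],[0,0,1]])
    def ray(s,uv): 
        d=s.R@np.linalg.inv(s.K)@np.array([*uv,1.]); return d/np.linalg.norm(d)
    def at_z(s,uv,z): 
        d=s.ray(uv); return s.p+d*(z-s.p[2])/d[2]
    def proj(s,P):
        q=(np.atleast_2d(P)-s.p)@s.R@s.K.T; return q[:,:2]/q[:,2:]
    def crop(s,u,v,w,h,k): return cv2.resize(s.img[v:v+h,u:u+w],None,fx=k,fy=k,interpolation=cv2.INTER_CUBIC)
def tri(c1,uv1,c2,uv2):
    d1,d2=c1.ray(uv1),c2.ray(uv2); A=np.c_[d1,-d2]; t=np.linalg.lstsq(A,c2.p-c1.p,rcond=None)[0]
    a,b=c1.p+t[0]*d1,c2.p+t[1]*d2; return (a+b)/2,np.linalg.norm(a-b)
E
python3 - <<'E'
from h import *
t,s=Cam("top"),Cam("scene")
m=np.vstack([np.hstack([t.crop(340,170,80,60,5),s.crop(230,235,80,60,5)]),np.hstack([t.crop(210,160,80,60,5),s.crop(325,110,80,60,5)])])
m=np.vstack([np.hstack([t.crop(340,175,80,75,5)[:300],s.crop(230,235,80,60,5)]),np.hstack([cv2.resize(t.img[160:250,210:290],(400,300)),cv2.resize(s.img[112:217,320:410],(400,300))])])
cv2.imwrite("pics/m1.png",m)
E
```

```text
(no output)
```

View pics/m1.png

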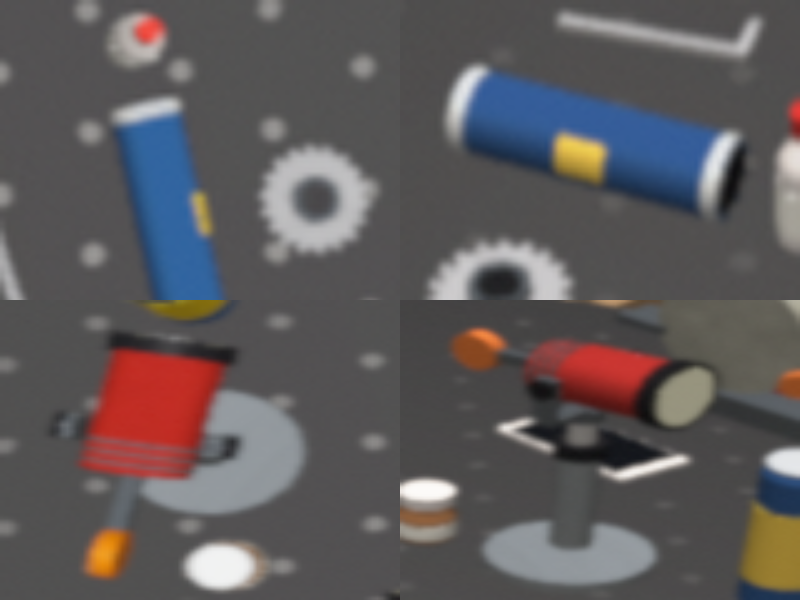

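Top-left panel: the mark is on the tube's -y (image right) side, at top (380.4,217.6) and scene (265.8,266.6). Bottom panels confirm the big lamp: paddle at top (231.5,236) and scene (338,130), foot centre at scene about (358,200). Next I'll fit poses by silhouette.

```bash
cat > fit.py <<'E'
from h import *
from scipy.optimize import minimize,least_squares
def hsv(c,lo,hi,roi,k=4):
    u0,v0,u1,v1=roi; im=cv2.resize(c.img[v0:v1,u0:u1],None,fx=k,fy=k,interpolation=cv2.INTER_CUBIC)
    H=cv2.cvtColor(im,cv2.COLOR_BGR2HSV); m=cv2.inRange(H,lo,hi)
    if lo[0]==0 and hi[0]<9: m|=cv2.inRange(H,(172,lo[1],lo[2]),(180,255,255))
    n,l,st,_=cv2.connectedComponentsWithStats(m); i=1+np.argmax(st[1:,4]); return (l==i).astype(np.uint8)
def cen(m,roi,k=4):
    M=cv2.moments(m,True); return np.array([M['m10']/M['m00'],M['m01']/M['m00']])/k+np.array(roi[:2])+(.5/k-.5)
def cyl(p,ax,a,b,rad):
    ax=ax/np.linalg.norm(ax); n=np.cross(ax,[0,0,1]); n/=np.linalg.norm(n); w=np.cross(n,ax)
    th=np.linspace(0,2*np.pi,48)[:,None]; ring=rad*(np.cos(th)*n+np.sin(th)*w)
    return np.vstack([p+a*ax+ring,p+b*ax+ring])
def hull(c,P,roi,shape,k=4):
    q=((c.proj(P)-np.array(roi[:2])+.5)*k-.5).astype(np.float32); m=np.zeros(shape,np.uint8)
    cv2.fillConvexPoly(m,np.round(cv2.convexHull(q)[:,0]*16).astype(np.int32),1,shift=4); return m
def iou(a,b): return (a&b).sum()/max(1,(a|b).sum())
RT=dict(top=(345,185,400,250),scene=(230,235,310,290))
def tube(cs,x0,rt=RT):
    ms={n:cv2.morphologyEx(hsv(c,(100,90,40),(125,255,255),rt[n])|hsv(c,(15,90,80),(35,255,255),rt[n]),cv2.MORPH_CLOSE,np.ones((9,9))) for n,c in cs.items()}
    def f(x):
        p=np.array([x[0],x[1],22]); ax=np.array([np.cos(x[2]),np.sin(x[2]),0])
        return -sum(iou(ms[n],hull(c,cyl(p,ax,-x[3],x[3],22),rt[n],ms[n].shape)) for n,c in cs.items())
    s=minimize(f,x0,method='Nelder-Mead',options=dict(initial_simplex=np.array([x0]+[np.array(x0)+d for d in np.diag([15,15,.15,8])]),xatol=.02,fatol=1e-4))
    x=s.x; n=np.array([-np.sin(x[2]),np.cos(x[2]),0]); 
    out={}
    for nm,c in cs.items():
        m=hsv(c,(15,90,80),(35,255,255),rt[nm]); cc=cen(m,rt[nm])
        # predicted mark patch visible-area centroid versus angle
        def g(a):
            A=a+np.linspace(-.5,.5,41); N=np.cos(A)[:,None]*np.array([0,0,1])+np.sin(A)[:,None]*n
            P=np.array([x[0],x[1],22])+22*N; d=c.p-P; w=np.clip((N*d).sum(1)/np.linalg.norm(d,axis=1),0,None)
            return ((c.proj(P)*w[:,None]).sum(0)/max(w.sum(),1e-6))-cc
        G=np.linspace(-2.4,2.4,481); e=[np.linalg.norm(g(a)) for a in G]; out[nm]=(round(G[np.argmin(e)],3),round(min(e),2))
    return x,s.fun/len(cs),out
E
python3 - <<'E'
from fit import *
cs={n:Cam(n) for n in("top","scene")}
p=cs["top"].at_z((374,219),22);print("tube guess",p)
print(tube(cs,[p[0],p[1],.2,65]))
RO=dict(top=(222,225,242,246),scene=(328,118,348,140)); 
ob={n:cen(hsv(c,(6,130,60),(22,255,255),RO[n]),RO[n]) for n,c in cs.items()}
P,e=tri(cs["top"],ob["top"],cs["scene"],ob["scene"]); print("paddle",ob,P,e)
RL=dict(top=(215,160,265,225),scene=(335,110,400,170))
ms={n:cv2.morphologyEx(hsv(c,(0,120,50),(6,255,255),RL[n]),cv2.MORPH_CLOSE,np.ones((9,9))) for n,c in cs.items()}
for n in ms: print(n,ms[n].sum()/16)
def ax(sw,t): return np.array([np.cos(sw)*np.cos(t),np.sin(sw)*np.cos(t),-np.sin(t)])
def f(x):
    a=ax(x[3],x[4]); v=-sum(iou(ms[n],hull(c,cyl(x[:3],a,-30,x[5],x[6]),RL[n],ms[n].shape)) for n,c in cs.items())
    return v+.01*sum(((c.proj(x[:3]-95*a)[0]-ob[n])**2).sum() for n,c in cs.items())
b=cs["scene"].at_z((358,200.5),14); print("base",b)
d=P-[b[0],b[1],0]; x0=np.array([b[0],b[1],235,np.arctan2(-d[1],-d[0]),.1,68,31])
s=minimize(f,x0,method='Nelder-Mead',options=dict(initial_simplex=np.vstack([x0,x0+np.diag([10,10,15,.15,.15,5,2])]),maxiter=4000,maxfev=4000,xatol=.02,fatol=1e-5))
print("lamp",s.x.round(3),s.fun)
for n,u in (("oil",(368,183)),("sprocket",(403,215)),("jar",(255,240)),("phone",(184,237)),("spray",(240,150)),("tin",(319,147)),("hex",(341,232)),("sm lamp",(298,262)),("sm2",(175,155))):
    print(n,cs["top"].at_z(u,{"oil":85,"jar":60,"spray":170,"tin":120,"sm lamp":150,"sm2":150}.get(n,5)).round(0)[:2],end=' ')
E
```

```text
tube guess [ 559.63093542 -188.03162708   22.        ]
(array([ 5.60028722e+02, -1.87355931e+02,  1.99698375e-01,  6.39853188e+01]), np.float64(-0.9242242819902303), {'top': (np.float64(-1.65), np.float64(0.41)), 'scene': (np.float64(-1.37), np.float64(0.17))})
paddle {'top': array([231.28509558, 235.65113501]), 'scene': array([337.11709877, 128.55339506])} [517.02766853 225.07840817 220.99936247] 2.4746406156061362
top 826.6875
scene 498.875
base [614.97538509 196.40480427  14.        ]
lamp [ 6.11037e+02  2.05205e+02  2.28040e+02 -2.11000e-01 -6.20000e-02
  6.56120e+01  2.88650e+01] -1.5800983246718698
oil [ 669. -162.] sprocket [ 571. -286.] jar [500. 187.] phone [512. 423.] spray [758. 212.] tin [775. -13.] hex [520. -83.] sm lamp [439.  52.] sm2 [750. 402.]
```

The tube fit is consistent: centre (560,-187), yaw 0.20, mark about 1.4 rad round to the -y side. It has to roll about 31 mm toward +y. I'll cage it loosely between the fingers and roll it, raising the arm first to clear the small lamp.

Call:
send_rows(targets=[0,0,-0.17,0,0,0,0.4,0,0,-0.17,0,0,0,0.4,0,0,-0.17,0,0,0,0.4,0,0,-0.17,0,0,0,0.4,0,0,-0.17,0,0,0,0.4,-0.59,-0.641,-0.17,0,0,-0.5,0.4,-0.59,-0.641,-0.17,0,0,-0.5,0.4,-0.59,-0.641,-0.17,0,0,-0.5,0.4,-0.59,-0.641,-0.17,0,0,-0.5,0.4,-0.59,-0.641,-0.17,0,0,-0.5,0.4,-0.59,-0.641,-0.17,0,0,-0.5,0.4,-0.59,-0.641,-0.17,0,0,-0.5,0.4])

```text
clock: 1.3
eef_pos: [308.4, 334.2, 401.2]
tcp_rot: [3.141, 0.0, -2.937]
contact_force: [1.3, 0.3, -0.9]
opening: 0.7
grasp_force: 0.0
```

```bash
cat >> h.py <<'E'
def delta(pos,yaw):
    "shift in tool axes (m) and world turn to reach pos (mm), tool-y heading yaw"
    s=r.sense(); T=R.from_euler('xyz',s["tcp_rot"]).as_matrix(); y=np.arctan2(T[1,1],T[0,1])
    print("t",round(s["clock"],2),"eef",s["eef_pos"].round(1),"yheading",round(y,3),"q",s["qpos"].round(2),"open",round(s["opening"],3),"F",s["contact_force"].round(1))
    print("shift",(T.T@(np.array(pos)-s["eef_pos"])/1000).round(4),"wz",round(-((yaw-y+np.pi)%(2*np.pi)-np.pi),3))
E
python3 -c "
from h import *
delta([560,-187,300],1.77)"
```

```text
t 1.3 eef [308.4 334.2 401.2] yheading 1.776 q [ 0.82 -0.05  1.74 -0.    1.45 -0.95] open 0.7 F [ 1.3  0.3 -0.9]
shift [-0.1403 -0.5615  0.1012] wz 0.006
```

Call:
send_rows(targets=[-0.14,-0.562,0,0,0,0,0.4,-0.14,-0.562,0,0,0,0,0.4,-0.14,-0.562,0,0,0,0,0.4,-0.14,-0.562,0,0,0,0,0.4,-0.14,-0.562,0,0,0,0,0.4,-0.14,-0.562,0,0,0,0,0.4,-0.14,-0.562,0,0,0,0,0.4,-0.14,-0.562,0,0,0,0,0.4,-0.14,-0.562,0,0,0,0,0.4,-0.14,-0.562,0.2,0,0,0,0.4,-0.14,-0.562,0.2,0,0,0,0.4,-0.14,-0.562,0.2,0,0,0,0.4])

```text
clock: 2.3
eef_pos: [509.9, -84.2, 313.0]
tcp_rot: [-3.141, 0.002, -2.938]
contact_force: [1.3, 0.7, -0.2]
opening: 0.699
grasp_force: 0.0
```

```bash
python3 -c "
from h import *
delta([560,-187,200],1.77)"
```

```text
t 2.3 eef [509.9 -84.2 313. ] yheading 1.774 q [-0.17  0.11  1.76  0.    1.27 -1.94] open 0.699 F [ 1.3  0.7 -0.2]
shift [-0.0281 -0.1107  0.1131] wz 0.004
```

Call:
send_rows(targets=[-0.028,-0.111,0.113,0,0,0,0.4,-0.028,-0.111,0.113,0,0,0,0.4,-0.028,-0.111,0.113,0,0,0,0.4,-0.028,-0.111,0.113,0,0,0,0.4,-0.028,-0.111,0.113,0,0,0,0.4,-0.028,-0.111,0.113,0,0,0,0.4,-0.028,-0.111,0.113,0,0,0,0.4])

```text
clock: 2.88
eef_pos: [559.2, -185.1, 201.0]
tcp_rot: [3.141, -0.0, -2.938]
contact_force: [0.3, -0.2, 0.2]
opening: 0.703
grasp_force: 0.0
```

```bash
python3 -c "
from h import *
delta([560,-187,100],1.77)
w=Cam('wrist'); cv2.imwrite('pics/w1.png',w.img); print(w.p, w.proj([[560,-187,22]]))
n=np.array([-np.sin(.2),np.cos(.2),0]);a=np.array([np.cos(.2),np.sin(.2),0])
for s in(-1,1): print(w.proj(np.array([560,-187,22])+s*75*a))
"
```

```text
t 2.88 eef [ 559.2 -185.1  201. ] yheading 1.775 q [-0.32  0.33  1.74  0.    1.07 -2.1 ] open 0.703 F [ 0.3 -0.2  0.2]
shift [-0.0004 -0.0021  0.101 ] wz 0.005
[ 489.65538849 -198.78555663  344.48194731] [[315.1317614  182.03901104]]
[[315.18327915 105.17771626]]
[[315.08638299 249.7407838 ]]
```

View pics/w1.png

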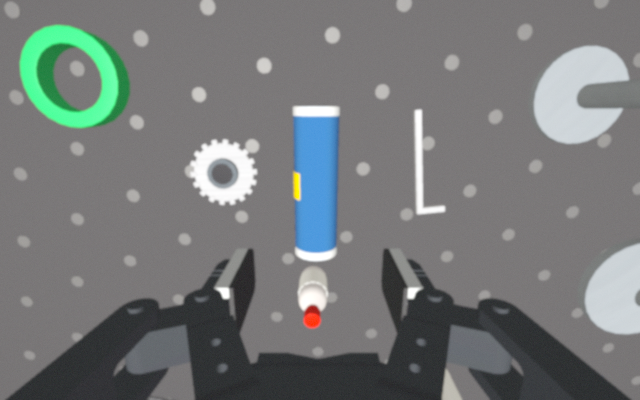

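Wrist picture: the tube spans (316,107) to (316,258) as predicted, with the mark at its left edge (297,186). The fingers straddle it clear of the sprocket, hex key and oil bottle. Descending.

Call:
send_rows(targets=[0,-0.002,0.15,0,0,0,0.4,0,-0.002,0.15,0,0,0,0.4,0,-0.002,0.15,0,0,0,0.4,0,-0.002,0.15,0,0,0,0.4,0,-0.002,0.17,0,0,0,0.4,0,-0.002,0.18,0,0,0,0.4,0,-0.002,0.191,0,0,0,0.4,0,-0.002,0.191,0,0,0,0.2,0,-0.002,0.191,0,0,0,0.2,0,-0.002,0.191,0,0,0,0.2,0,-0.002,0.191,0,0,0,0.2])

```text
clock: 3.85
eef_pos: [560.7, -187.6, 11.3]
tcp_rot: [-3.14, 0.002, -2.937]
contact_force: [0.5, 0.3, 0.6]
opening: 0.602
grasp_force: 0.0
```

```bash
python3 -c "
from fit import *
delta([554,-158,10],1.77)
cs={n:Cam(n) for n in('scene',)}
try: print(tube(cs,[560,-187,.2,64]))
except Exception as e: print(e)
w=Cam('wrist'); cv2.imwrite('pics/w2.png',w.img)
"
```

```text
t 3.85 eef [ 560.7 -187.6   11.3] yheading 1.775 q [-0.33  0.58  1.85  0.    0.71 -2.1 ] open 0.602 F [0.5 0.3 0.6]
shift [0.0006 0.0303 0.0012] wz 0.005
(array([ 5.84519680e+02, -1.80126534e+02,  1.60360578e-01,  2.62846882e+01]), np.float64(-0.8851762707064986), {'scene': (np.float64(-1.29), np.float64(6.06))})
```

View pics/w2.png

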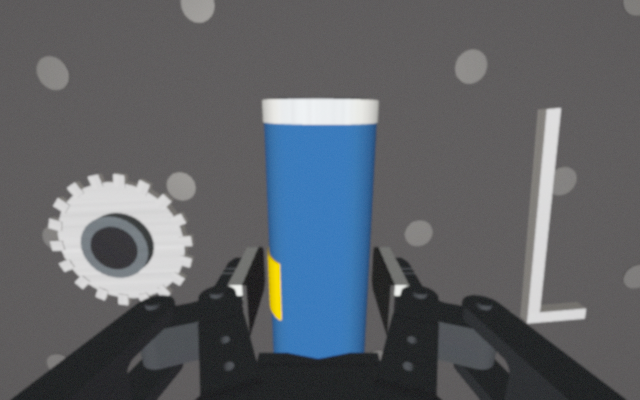

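Wrist picture: the tube is caged between the fingers with a few mm of slack, and the mark's inner edge is at (281,290) on the left. Rolling slowly toward +y, a little short of the full travel first.

Call:
send_rows(targets=[0,0.003,0,0,0,0,0.2,0,0.006,0,0,0,0,0.2,0,0.009,0,0,0,0,0.2,0,0.012,0,0,0,0,0.2,0,0.015,0,0,0,0,0.2,0,0.018,0,0,0,0,0.2,0,0.021,0,0,0,0,0.2,0,0.024,0,0,0,0,0.2,0,0.027,0,0,0,0,0.2,0,0.029,0,0,0,0,0.2,0,0.03,0,0,0,0,0.2,0,0.03,0,0,0,0,0.2])

```text
clock: 4.95
eef_pos: [553.5, -157.7, 9.8]
tcp_rot: [3.141, -0.0, -2.937]
contact_force: [-0.9, -0.2, 0.2]
opening: 0.598
grasp_force: 0.0
```

```bash
cat > wm.py <<'E'
from fit import *
delta([554,-158,10],1.77)
w=Cam('wrist'); cv2.imwrite('pics/w3.png',w.img)
roi=(150,90,480,350)
b=hsv(w,(100,90,40),(125,255,255),roi,1)|hsv(w,(15,90,80),(35,255,255),roi,1); y=hsv(w,(15,90,80),(35,255,255),roi,1)
for v in (200,230,250,270,290,310,330):
    B=np.where(b[v-90])[0]+150; Y=np.where(y[v-90])[0]+150
    print(v,B.min(),B.max(),(Y.min(),Y.max()) if len(Y) else None)
E
python3 wm.py
```

```text
t 4.95 eef [ 553.5 -157.7    9.8] yheading 1.775 q [-0.28  0.57  1.88  0.    0.69 -2.06] open 0.598 F [-0.9 -0.2  0.2]
shift [-0.0004 -0.0004 -0.0002] wz 0.005
200 262 368 None
230 264 366 None
250 264 365 None
270 265 364 None
290 266 363 (np.int64(287), np.int64(342))
310 267 362 (np.int64(287), np.int64(341))
330 268 361 (np.int64(288), np.int64(340))
```

View pics/w3.png

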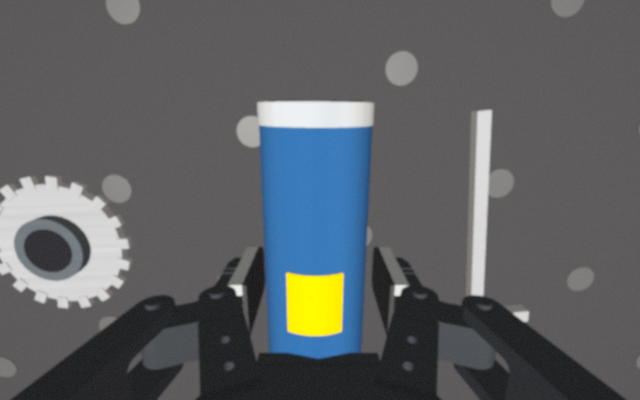

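Wrist picture: the mark at (314,305) is centred on the tube (266–363), so it faces up to within about 0.02 rad. I'll open slightly, lift straight off, and check from above.

Call:
send_rows(targets=[0,0,0,0,0,0,0.35,0,0,0,0,0,0,0.35,0,0,0,0,0,0,0.35,0,0,-0.02,0,0,0,0.35,0,0,-0.06,0,0,0,0.35,0,0,-0.1,0,0,0,0.35,0,0,-0.14,0,0,0,0.35,0,0,-0.18,0,0,0,0.35,0,0,-0.22,0,0,0,0.35,0,0,-0.26,0,0,0,0.35,0,0,-0.3,0,0,0,0.35,0,0,-0.34,0,0,0,0.35])

```text
clock: 6.0
eef_pos: [553.1, -157.9, 352.0]
tcp_rot: [-3.141, 0.0, -2.938]
contact_force: [2.0, -0.8, 0.3]
opening: 0.678
grasp_force: 0.0
```

Call:
send_rows(targets=[0,0,-0.05,0,0,0,0.35,-0.042,0.381,-0.05,0,0,0.41,0.35,-0.042,0.381,-0.05,0,0,0.41,0.35,-0.042,0.381,-0.05,0,0,0.41,0.35,-0.042,0.381,-0.05,0,0,0.41,0.35,-0.042,0.381,-0.05,0,0,0.41,0.35,-0.042,0.381,-0.05,0,0,0.41,0.35,-0.042,0.381,-0.05,0,0,0.41,0.35,-0.042,0.381,-0.05,0,0,0.41,0.35,-0.042,0.381,-0.05,0,0,0.41,0.35,-0.042,0.381,-0.05,0,0,0.41,0.35,-0.042,0.381,-0.05,0,0,0.41,0.35])

```text
clock: 7.0
eef_pos: [516.7, 227.2, 399.6]
tcp_rot: [3.141, -0.001, 2.94]
contact_force: [0.2, -0.6, -0.3]
opening: 0.679
grasp_force: 0.0
```

```bash
python3 -c "
from fit import *
delta([518,225,340],1.36)
cs={n:Cam(n) for n in('scene','top')}
rt=dict(top=(335,185,395,250),scene=(215,225,310,290))
print(tube(cs,[554,-157,.2,64],rt))
x,_,_=tube(cs,[554,-157,.2,64],rt)
RL={n:(int(q[0])-15,int(q[1])-15,int(q[0])+15,int(q[1])+15) for n,c in cs.items() for q in [c.proj([x[0],x[1],44])[0]]}
Y={n:cen(hsv(c,(15,90,80),(35,255,255),RL[n]),RL[n]) for n,c in cs.items()}
print(Y,tri(cs['top'],Y['top'],cs['scene'],Y['scene']))
w=Cam('wrist'); cv2.imwrite('pics/w4.png',w.img); print(w.p)
print(w.proj([[518,225,221],[611,205,228]]))
"
```

```text
t 7.0 eef [516.7 227.2 399.6] yheading 1.369 q [ 0.41  0.14  1.54  0.    1.46 -0.96] open 0.679 F [ 0.2 -0.6 -0.3]
shift [-0.0018 -0.002   0.0596] wz 0.009
(array([ 5.54696575e+02, -1.58738838e+02,  2.00039525e-01,  6.46495880e+01]), np.float64(-0.9253067308896553), {'scene': (np.float64(0.08), np.float64(0.28)), 'top': (np.float64(0.03), np.float64(0.24))})
{'scene': array([273.27349624, 249.95629699]), 'top': array([365.57336066, 220.40942623])} (array([ 554.48834132, -158.43047911,   42.74899987]), np.float64(1.896810768737005))
[447.71687891 238.97781529 543.00998724]
[[318.74277261 182.56780621]
 [318.07518838 270.17451112]]
```

View pics/w4.png

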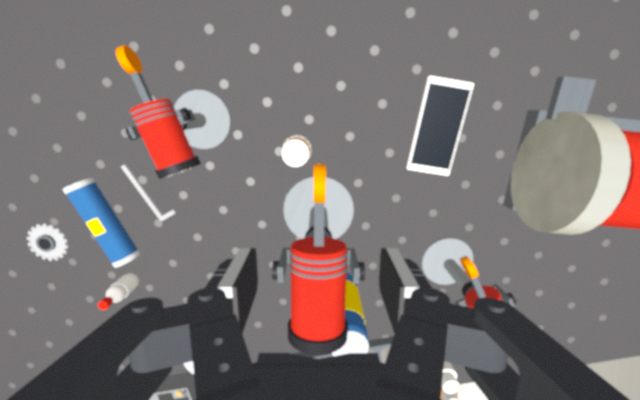

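Wrist picture: the lamp is centred below. Paddle at (320,182) and tilt knobs at (280,271) and (357,271) match my prediction, and the mark shows on top of the tube. The tube is at (554.6,-158.6) with the mark up within about 0.05 rad. Next: descend on the paddle and pinch it.

Call:
send_rows(targets=[-0.002,-0.002,0.04,0,0,0,0.1,-0.002,-0.002,0.08,0,0,0,0.1,-0.002,-0.002,0.12,0,0,0,0.1,-0.002,-0.002,0.15,0,0,0,0.1,-0.002,-0.002,0.175,0,0,0,0.1,-0.002,-0.002,0.197,0,0,0,0.1,-0.002,-0.002,0.197,0,0,0,0.1,-0.002,-0.002,0.197,0,0,0,0.1])

```text
clock: 7.82
eef_pos: [518.8, 219.7, 202.4]
tcp_rot: [-3.14, -0.002, 2.934]
contact_force: [-0.8, 0.1, 0.8]
opening: 0.546
grasp_force: 0.0
```

```bash
python3 -c "
from h import *
delta([518,225,202],1.36)
w=Cam('wrist'); cv2.imwrite('pics/w5.png',w.img)
"
```

```text
t 7.82 eef [518.8 219.7 202.4] yheading 1.363 q [ 0.4   0.29  1.79 -0.    1.06 -0.97] open 0.546 F [-0.8  0.1  0.8]
shift [0.0019 0.005  0.0004] wz 0.003
```

View pics/w5.png

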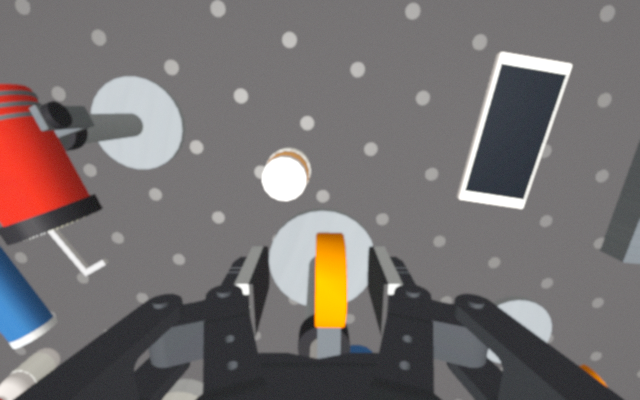

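Wrist picture: the paddle at (331,280) lies between the fingers but about 12 px right of their centre, so I'll shift +y 5 mm and close.

Call:
send_rows(targets=[0.001,0.005,0,0,0,0,0.1,0.001,0.005,0,0,0,0,0.1,0.001,0.005,0,0,0,0,-1,0.001,0.005,0,0,0,0,-1,0.001,0.005,0,0,0,0,-1,0.001,0.005,0,0,0,0,-1,0.001,0.005,0,0,0,0,-1,0.001,0.005,0,0,0,0,-1,0.001,0.005,0,0,0,0,-1,0.001,0.005,0,0,0,0,-1], grip_force=40)

```text
clock: 8.7
eef_pos: [519.1, 226.0, 203.1]
tcp_rot: [-3.141, 0.0, 2.935]
contact_force: [-1.5, -3.8, 5.8]
opening: 0.137
grasp_force: 39.1
```

```bash
cat > arc.py <<'E'
from h import *
import sys
piv=np.array([float(v) for v in sys.argv[1:4]]); mark=np.array([554.6,-158.5,44])
s=r.sense(); T=R.from_euler('xyz',s["tcp_rot"]).as_matrix(); g=s["eef_pos"]-19*T[:,2]
print("grasp",g.round(1),"open",s["opening"],"gf",s["grasp_force"],"F",s["contact_force"].round(1),"q",s["qpos"].round(2))
d=g-piv; L=np.hypot(d[0],d[1]); sw=np.arctan2(-d[1],-d[0]); print("dist",np.linalg.norm(d).round(1),"sw",round(sw,3),"tilt",round(np.arcsin(d[2]/np.linalg.norm(d)),3),"yh",round(np.arctan2(T[1,1],T[0,1]),3))
m=mark-piv; sw2=np.arctan2(m[1],m[0]); ti=np.arctan2(-m[2],np.hypot(m[0],m[1])); print("want",sw2.round(3),ti.round(3))
t0=np.arcsin(np.clip(d[2]/95,-1,1)); dz=(sw2-sw+np.pi)%(2*np.pi)-np.pi
for k in range(1,15):
    f=k/14; a=sw+dz*f; t=t0+(ti-t0)*f; P=piv+95*np.array([-np.cos(a)*np.cos(t),-np.sin(a)*np.cos(t),np.sin(t)])
    print(k,(T.T@(P-g)/1000).round(4),"wz",round(-dz*f,3),P.round(0))
E
python3 arc.py 611 205 228
```

```text
grasp [519.1 226.  222.1] open 0.1371649491767232 gf 39.06060755252838 F [-1.5 -3.8  5.8] q [ 0.41  0.29  1.79 -0.    1.06 -0.96]
dist 94.5 sw -0.225 tilt -0.062 yh 1.365
want -1.725 0.464
1 [-0.      0.0102 -0.0036] wz 0.107 [521. 236. 226.]
2 [-0.0018  0.0202 -0.0071] wz 0.214 [525. 245. 229.]
3 [-0.0048  0.0299 -0.0107] wz 0.321 [530. 254. 233.]
4 [-0.009   0.0391 -0.0143] wz 0.428 [536. 263. 236.]
5 [-0.0141  0.0478 -0.0178] wz 0.536 [543. 270. 240.]
6 [-0.0203  0.0558 -0.0213] wz 0.643 [550. 277. 243.]
7 [-0.0274  0.0629 -0.0249] wz 0.75 [559. 282. 247.]
8 [-0.0352  0.0691 -0.0283] wz 0.857 [568. 287. 250.]
9 [-0.0436  0.0743 -0.0318] wz 0.964 [577. 290. 254.]
10 [-0.0525  0.0783 -0.0352] wz 1.071 [587. 292. 257.]
11 [-0.0617  0.0812 -0.0386] wz 1.178 [596. 293. 261.]
12 [-0.0711  0.083  -0.0419] wz 1.285 [606. 293. 264.]
13 [-0.0805  0.0836 -0.0452] wz 1.392 [615. 291. 267.]
14 [-0.0898  0.083  -0.0484] wz 1.5 [624. 289. 270.]
```

Call:
send_rows(targets=[0,0.005,-0.002,0,0,0.053,-1,0,0.01,-0.0036,0,0,0.107,-1,-0.001,0.015,-0.0054,0,0,0.16,-1,-0.0018,0.02,-0.007,0,0,0.214,-1,-0.0033,0.025,-0.009,0,0,0.267,-1,-0.0048,0.03,-0.0107,0,0,0.321,-1,-0.007,0.0345,-0.0125,0,0,0.375,-1,-0.009,0.039,-0.0143,0,0,0.428,-1,-0.0115,0.0435,-0.016,0,0,0.482,-1,-0.0141,0.0478,-0.0178,0,0,0.536,-1,-0.0172,0.0518,-0.0195,0,0,0.59,-1,-0.0203,0.0558,-0.0213,0,0,0.643,-1])

```text
clock: 9.7
eef_pos: [549.5, 275.7, 222.3]
tcp_rot: [-3.138, -0.0, 2.29]
contact_force: [1.7, -6.9, -7.9]
opening: 0.138
grasp_force: 38.9
```

```bash
python3 arc.py 611 205 228
```

```text
grasp [549.6 275.7 241.3] open 0.13759779634236757 gf 38.90416502952576 F [ 1.7 -6.9 -7.9] q [ 0.46  0.35  1.66 -0.    1.14 -0.26]
dist 94.6 sw -0.856 tilt 0.141 yh 0.719
want -1.725 0.464
1 [-0.0002  0.0058 -0.0022] wz 0.062 [554. 279. 243.]
2 [-0.0011  0.0115 -0.0044] wz 0.124 [559. 283. 246.]
3 [-0.0025  0.0172 -0.0065] wz 0.186 [564. 285. 248.]
4 [-0.0042  0.0227 -0.0087] wz 0.248 [569. 288. 250.]
5 [-0.0063  0.028  -0.0109] wz 0.31 [575. 289. 252.]
6 [-0.0088  0.0331 -0.013 ] wz 0.372 [580. 291. 254.]
7 [-0.0116  0.0381 -0.0151] wz 0.434 [586. 292. 256.]
8 [-0.0147  0.0427 -0.0172] wz 0.496 [591. 293. 258.]
9 [-0.0182  0.0472 -0.0193] wz 0.559 [597. 293. 260.]
10 [-0.0219  0.0513 -0.0214] wz 0.621 [603. 293. 262.]
11 [-0.0259  0.0551 -0.0234] wz 0.683 [608. 293. 265.]
12 [-0.0301  0.0586 -0.0255] wz 0.745 [614. 292. 267.]
13 [-0.0345  0.0618 -0.0275] wz 0.807 [619. 291. 269.]
14 [-0.0391  0.0646 -0.0294] wz 0.869 [624. 289. 270.]
```

Low forces, turning well. Continuing.

Call:
send_rows(targets=[-0.0002,0.006,-0.0022,0,0,0.062,-1,-0.001,0.0115,-0.0044,0,0,0.124,-1,-0.0025,0.017,-0.0065,0,0,0.186,-1,-0.0042,0.0227,-0.0087,0,0,0.248,-1,-0.0063,0.028,-0.011,0,0,0.31,-1,-0.0088,0.033,-0.013,0,0,0.372,-1,-0.0116,0.038,-0.015,0,0,0.434,-1,-0.0147,0.0427,-0.0172,0,0,0.496,-1,-0.0182,0.0472,-0.0193,0,0,0.559,-1,-0.022,0.0513,-0.0214,0,0,0.621,-1,-0.026,0.055,-0.0234,0,0,0.683,-1,-0.03,0.0586,-0.0255,0,0,0.745,-1])

```text
clock: 10.7
eef_pos: [613.5, 292.2, 247.3]
tcp_rot: [-3.138, 0.002, 1.545]
contact_force: [0.7, -4.3, -8.6]
opening: 0.134
grasp_force: 38.9
```

```bash
python3 arc.py 611 205 228
```

```text
grasp [613.5 292.2 266.3] open 0.13438045312103863 gf 38.92339646816254 F [ 0.7 -4.3 -8.6] q [ 0.44  0.43  1.49 -0.    1.23  0.47]
dist 95.3 sw -1.6 tilt 0.414 yh -0.026
want -1.725 0.464
1 [-0.0005  0.0008 -0.0003] wz 0.009 [614. 292. 267.]
2 [-0.0006  0.0015 -0.0006] wz 0.018 [615. 292. 267.]
3 [-0.0008  0.0023 -0.0009] wz 0.027 [616. 291. 267.]
4 [-0.001   0.0031 -0.0012] wz 0.036 [617. 291. 268.]
5 [-0.0011  0.0038 -0.0015] wz 0.045 [617. 291. 268.]
6 [-0.0013  0.0046 -0.0018] wz 0.054 [618. 291. 268.]
7 [-0.0015  0.0054 -0.0021] wz 0.063 [619. 291. 268.]
8 [-0.0017  0.0061 -0.0024] wz 0.071 [620. 290. 269.]
9 [-0.0019  0.0069 -0.0027] wz 0.08 [620. 290. 269.]
10 [-0.0021  0.0076 -0.003 ] wz 0.089 [621. 290. 269.]
11 [-0.0023  0.0084 -0.0033] wz 0.098 [622. 290. 270.]
12 [-0.0025  0.0091 -0.0036] wz 0.107 [623. 289. 270.]
13 [-0.0028  0.0098 -0.0039] wz 0.116 [623. 289. 270.]
14 [-0.003   0.0106 -0.0042] wz 0.125 [624. 289. 270.]
```

Call:
send_rows(targets=[-0.001,0.003,-0.0012,0,0,0.036,-1,-0.0017,0.006,-0.0024,0,0,0.071,-1,-0.0025,0.009,-0.0036,0,0,0.107,-1,-0.003,0.0106,-0.0042,0,0,0.125,-1,-0.003,0.0106,-0.0042,0,0,0.125,-1,-0.003,0.0106,-0.0042,0,0,0.125,-1,-0.003,0.0106,-0.0042,0,0,0.125,-1])

```text
clock: 11.28
eef_pos: [624.1, 288.9, 252.6]
tcp_rot: [-3.14, 0.002, 1.424]
contact_force: [1.1, -6.8, -10.3]
opening: 0.133
grasp_force: 38.9
```

```bash
python3 arc.py 611 205 228|head -3; python3 -c "
from h import *
t,s,w=Cam('top'),Cam('scene'),Cam('wrist')
m=np.vstack([np.hstack([cv2.resize(t.img[160:235,200:300],(400,300)),cv2.resize(s.img[105:180,310:410],(400,300))]),np.hstack([cv2.resize(s.img[110:290,210:450],(400,300)),cv2.resize(w.img,(400,300))])])
cv2.imwrite('pics/m2.png',m)
"
```

```text
grasp [624.2 288.9 271.6] open 0.13279627419065607 gf 38.88844192028046 F [  1.1  -6.8 -10.3] q [ 0.43  0.43  1.46 -0.    1.25  0.58]
dist 95.5 sw -1.727 tilt 0.474 yh -0.147
want -1.725 0.464
```

View pics/m2.png

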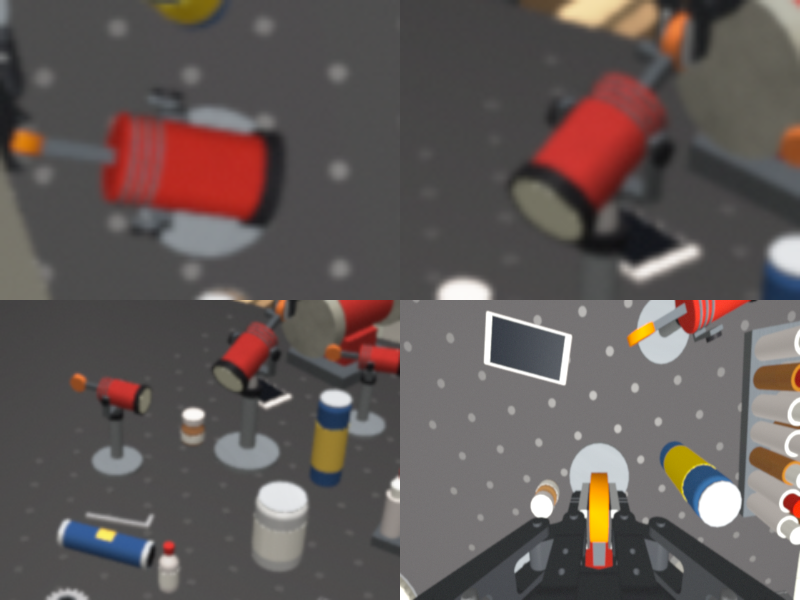

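Montage: the lamp now heads toward the tube. The lens is at about scene (344,157), and the upper barrel knobs show at scene about (351,132) and (375,143). I'll release and back off so I can measure the aim unobstructed.

Call:
send_rows(targets=[0,0,0,0,0,0,-0.2,0,0,0,0,0,0,-0.2,0,0,0,0,0,0,-0.2,0,0,0,0,0,0,-0.2,0,0,-0.03,0,0,0,-0.2,0,0,-0.07,0,0,0,-0.2,0,0,-0.11,0,0,0,-0.2,-0.05,0,-0.15,0,0,0,-0.2,-0.09,0,-0.15,0,0,0,-0.2,-0.1,0,-0.15,0,0,0,-0.2,-0.1,0,-0.15,0,0,0,-0.2,-0.1,0,-0.15,0,0,0,-0.2])

```text
clock: 12.43
eef_pos: [610.1, 190.0, 405.3]
tcp_rot: [3.14, -0.001, 1.421]
contact_force: [0.3, 0.8, -0.1]
opening: 0.399
grasp_force: 0.0
```

```bash
cat > lamp.py <<'E'
from fit import *
delta([624,289,252],-.147)
cs={n:Cam(n) for n in("top","scene","wrist")}
cv2.imwrite("pics/w6.png",np.vstack([np.hstack([cv2.resize(cs["top"].img[160:235,200:300],(400,300)),cv2.resize(cs["scene"].img[105:180,310:410],(400,300))]),np.hstack([cv2.resize(cs["wrist"].img,(400,300)),cv2.resize(cs["scene"].img[225:285,210:290],(400,300))])]))
def ax(sw,t): return np.array([np.cos(sw)*np.cos(t),np.sin(sw)*np.cos(t),-np.sin(t)])
x0=np.array([611,205,228,-1.725,.47,66,31.])
def roi(c,P,e):
    q=c.proj(P); a=np.floor(q.min(0)-e).astype(int).clip(0); b=np.ceil(q.max(0)+e).astype(int); return (a[0],a[1],min(b[0],640),min(b[1],400))
a=ax(x0[3],x0[4]); ms={};RL={};ob={}
for n,c in cs.items():
    try:
        RO=roi(c,cyl(x0[:3]-95*a,np.cross(a,[0,0,1]),-6,6,20),6); m=hsv(c,(6,130,60),(22,255,255),RO); ob[n]=cen(m,RO)
        if n=="wrist": continue
        RL[n]=roi(c,cyl(x0[:3],a,-30,78,34),6); ms[n]=cv2.morphologyEx(hsv(c,(0,120,50),(6,255,255),RL[n]),cv2.MORPH_CLOSE,np.ones((9,9)))
    except Exception as e: print(n,"no",e)
print({n:(v.round(1),cs[n].proj(x0[:3]-95*a)[0].round(1)) for n,v in ob.items()})
print("paddle tri",tri(cs["top"],ob["top"],cs["scene"],ob["scene"]))
# lens glass centroid in scene
c=cs["scene"]; q=c.proj(x0[:3]+78*a)[0]; RG=(int(q[0])-14,int(q[1])-14,int(q[0])+14,int(q[1])+14)
mg=hsv(c,(15,20,90),(45,120,255),RG); L=cen(mg,RG); print("lens obs",L.round(1),"pred",q.round(1),"area",mg.sum()/16)
for i in range(3):
    def f(x):
        a=ax(x[3],x[4]); v=-sum(iou(ms[n],hull(cs[n],cyl(x[:3],a,-30,x[5],x[6]),RL[n],ms[n].shape)) for n in ms)
        return v+.02*sum(((cs[n].proj(x[:3]-95*a)[0]-ob[n])**2).sum() for n in ms)+.02*((c.proj(x[:3]+78*a)[0]-L)**2).sum()
    s=minimize(f,x0,method='Nelder-Mead',options=dict(initial_simplex=np.vstack([x0,x0+np.diag([6,6,8,.1,.1,4,2])]),maxiter=4000,maxfev=4000,xatol=.02,fatol=1e-5)); x0=s.x
x=s.x; m=np.array([554.6,-158.5,44])-x[:3]; A=ax(x[3],x[4])
print("lamp",x.round(3),s.fun,"want",np.arctan2(m[1],m[0]).round(3),np.arctan2(-m[2],np.hypot(m[0],m[1])).round(3),"miss mm",np.linalg.norm(m-A*(m@A)).round(1))
E
python3 lamp.py
```

```text
t 12.43 eef [610.1 190.  405.3] yheading -0.15 q [0.3  0.27 1.38 0.   1.5  0.45] open 0.399 F [ 0.3  0.8 -0.1]
shift [ 0.0998 -0.0013  0.1534] wz -0.003
top no attempt to get argmax of an empty sequence
{'scene': (array([380.2, 114.1]), array([380.9, 114. ])), 'wrist': (array([317.7,  71.7]), array([317.9,  74.5]))}Traceback (most recent call last):
  File "lamp.py", line 17, in <module>
    print("paddle tri",tri(cs["top"],ob["top"],cs["scene"],ob["scene"]))
                                     ~~^^^^^^^
KeyError: 'top'
```

View pics/w6.png

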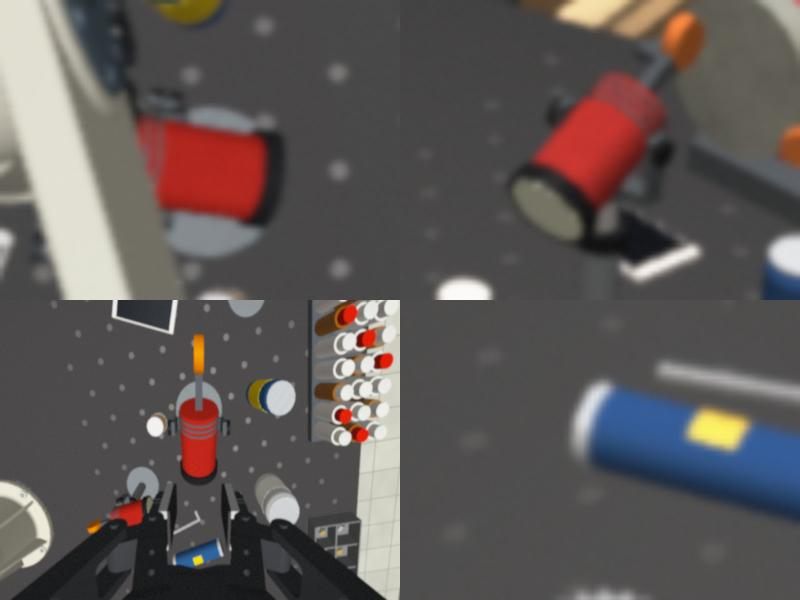

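Montage: the top view is blocked by the arm. The wrist view shows the whole lamp, with paddle (318,72), barrel on column 318 and mark about (317,347), all in line. I'll refit with scene and wrist.

```bash
sed -i 's/^        if n=="wrist": continue$//; s/^cs={n:Cam(n) for n in("top","scene","wrist")}/cs={n:Cam(n) for n in("top","scene","wrist")}; T0=cs["top"]/; s/^print("paddle tri".*/print("paddle tri",tri(cs["wrist"],ob["wrist"],cs["scene"],ob["scene"]))/; s/^x0=np.array/cs.pop("top"); x0=np.array/' lamp.py
cat >> lamp.py <<'E'
w=cs["wrist"]; RM=roi(w,cyl(np.array([554.6,-158.5,44]),np.array([1.,0,0]),-1,1,1),16); mm=cen(hsv(w,(15,120,80),(35,255,255),RM),RM)
print("mark wrist",mm.round(1),"pred",w.proj([554.6,-158.5,44]).round(1),"z44 ->",w.at_z(mm,44).round(1))
E
python3 lamp.py
```

```text
t 12.58 eef [609.9 191.8 403.5] yheading -0.147 q [0.3  0.27 1.38 0.   1.5  0.45] open 0.399 F [-0.2  0.4  0.3]
shift [ 0.0981 -0.0003  0.1516] wz -0.0
{'scene': (array([380.2, 114.1]), array([380.9, 114. ])), 'wrist': (array([318.3,  72.2]), array([318.4,  74.8]))}
paddle tri (array([622.8207183 , 290.0739135 , 269.85416412]), np.float64(3.037285687699688))
lens obs [346.2 156.9] pred [347.  157.1] area 142.75
lamp [ 6.10736e+02  2.04963e+02  2.29518e+02 -1.72400e+00  4.25000e-01
  5.36960e+01  2.91890e+01] -1.1872127785214825 want -1.724 0.467 miss mm 17.5
mark wrist [316.7 347.3] pred [[316.7 347.7]] z44 -> [ 554.7 -157.5   44. ]
```

Swivel agrees exactly. The tilt estimate is biased because centroids of partly visible parts were used, so I'll do a proper point fit with modelled visible shapes.

```bash
cat > aim.py <<'E'
from fit import *
S,W=Cam("scene"),Cam("wrist"); xy=np.array([611.4,205.8]); sw0=-1.722
def ax(sw,t): return np.array([np.cos(sw)*np.cos(t),np.sin(sw)*np.cos(t),-np.sin(t)])
def roi(c,P,e):
    q=c.proj(P); a=np.floor(q.min(0)-e).astype(int).clip(0); b=np.ceil(q.max(0)+e).astype(int); return (a[0],a[1],b[0],b[1])
def hc(c,P):
    M=cv2.moments(cv2.convexHull(c.proj(P).astype(np.float32))); return np.array([M['m10'],M['m01']])/M['m00']
def disc(p,a,sw): 
    n=np.array([-np.sin(sw),np.cos(sw),0]); return cyl(p-95*a,n,-6,6,20)
p0=np.array([*xy,228]); a0=ax(sw0,.46)
def seg(c,P,e,lo,hi):
    R_=roi(c,P,e); return cen(hsv(c,lo,hi,R_),R_)
O=dict(pS=seg(S,disc(p0,a0,sw0),5,(5,120,50),(24,255,255)),pW=seg(W,disc(p0,a0,sw0),5,(5,120,50),(24,255,255)),
  g=seg(S,cyl(p0,a0,78,78.1,26),5,(15,20,80),(48,130,255)),
  bS=seg(S,cyl(p0,a0,-30,70,30),6,(0,120,50),(6,255,255)),
  mS=seg(S,cyl(np.array([554.6,-158.5,44]),np.array([1.,0,0]),-13,13,5),5,(15,90,80),(35,255,255)),
  mW=seg(W,cyl(np.array([554.6,-158.5,44]),np.array([1.,0,0]),-13,13,5),5,(15,90,80),(35,255,255)))
def res(x):
    h,t,sw,dx,dy,m0,m1=x[:7]; oS,oW=x[7:9],x[9:11]; p=np.array([xy[0]+dx,xy[1]+dy,h]); a=ax(sw,t); m=np.array([m0,m1,44])
    e=[hc(S,disc(p,a,sw))+oS-O['pS'],hc(W,disc(p,a,sw))+oW-O['pW'],hc(S,cyl(p,a,77.9,78.1,26))+oS-O['g'],
       S.proj(m)[0]+oS-O['mS'],W.proj(m)[0]+oW-O['mW']]
    return np.r_[np.concatenate(e)/.35,(h-228)/3,dx/2,dy/2,(sw-sw0)/.01,oS/1.,oW/1.5]
s=least_squares(res,[228,.46,sw0,0,0,554.6,-158.5,0,0,0,0],x_scale=[5,.05,.05,2,2,2,2,1,1,1,1]); x=s.x
sd=np.sqrt(np.diag(np.linalg.inv(s.jac.T@s.jac))); print({k:v.round(1) for k,v in O.items()})
print("fit h,t,sw,dx,dy,mx,my",x[:7].round(3),"\nsd",sd[:7].round(3),"off",x[7:].round(2),"res",(res(x)[:10]*.35).round(2))
p=np.array([xy[0]+x[3],xy[1]+x[4],x[0]]); m=np.array([x[5],x[6],44])-p; A=ax(x[2],x[1])
print("want",np.arctan2(m[1],m[0]).round(4),np.arctan2(-m[2],np.hypot(m[0],m[1])).round(4),"miss",np.linalg.norm(m-A*(m@A)).round(1))
E
python3 aim.py
```

```text
{'pS': array([380.1, 114. ]), 'pW': array([318.2,  72. ]), 'g': array([346.2, 157. ]), 'bS': array([360.2, 139. ]), 'mS': array([273.3, 249.9]), 'mW': array([316.7, 347.2])}
fit h,t,sw,dx,dy,mx,my [ 2.28664e+02  4.62000e-01 -1.72200e+00 -0.00000e+00  5.00000e-03
  5.55359e+02 -1.57553e+02] 
sd [1.116 0.009 0.008 2.    1.782 1.319 1.267] off [-0.92  0.27 -0.31  0.04] res [ 0.06  0.06 -0.06  0.    0.17 -0.   -0.11 -0.14  0.09  0.  ]
want -1.7238 0.4655 miss 1.3
```

The beam misses the mark by about 1 mm, the mark faces up within about 0.05 rad, and the gripper hovers 140 mm clear of the lamp. Handing in.

```bash
python3 -c "
from rig import r
print(r.sign_off())"
```

```text
the job is handed in; nothing more can be done
None
```

The job is handed in: I rolled the tube until its mark faced up, within about 0.05 rad. I then turned the lamp so the middle of its beam passes about 1 mm from the mark (fit uncertainty about 5 mm), and I saw no other items disturbed.

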